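# Put the dried peeler away in the narrow utensil pot

### The job

Take the black vegetable peeler out of the wooden drainer block and put it away in the narrow steel pot, blade end down, so that it stands with its blade end on the pot's bottom and its handle sticking out of the top. Leave the teaspoon standing in the block and the pot standing upright.

Things in the scene. Friction and masses are not known exactly. Their poses are not given: they have to be found in the camera images.
- peeler: Peeler, 170 mm long, standing in a well. Black handle up: 105 mm long, 24 wide, 12 to 16 thick, top 80 mm clear above the block. Steel blade down: 70 mm long, 14 wide. Own x axis runs handle to blade (points down within a few degrees), y across the width, along the row of wells, z across the thickness. Origin: mid-length, mid-width, on one face; mid-thickness of handle at z = +9.5 mm, of blade +3 mm.
- utensil_pot: Narrow round steel pot, open at the top, loose, about 0.7 kg, 110 mm tall, 60 mm outside diameter, bore 52 mm, bottom 6 mm thick. Origin: centre of its underside; z points up along its axis. The peeler standing in it sticks out by about 65 mm.
- stand: Wooden drainer block, fixed, 172 mm long (its y axis), 72 mm wide (x), 100 mm high. Three wells from the top, in a row along y at -55, 0 and +55 mm, each 28 mm along y by 22 mm along x and 90 mm deep. The peeler stands in the -55 mm or the middle well, the teaspoon in the other of these two; the third is empty. Origin: centre of its underside.
- teaspoon: Steel teaspoon, 137 mm long, 28 mm wide at the bowl, standing bowl up in a well of the block beside the peeler, its top about 47 mm above the block. Origin: mid-length, on one face; x runs along its length to the bowl (up). It stays there.
There are look-alikes about, which are no part of the job. Leave any green look-alike of the utensil_pot alone.

How it is judged:
At the end, for the whole second after the job is handed in: Peeler at rest in the pot, blade end down: within 25 degrees of vertical, origin within 28 mm of the pot's axis and under 100 mm above the pot's underside (blade end within about 10 mm of the bottom). Pot upright within 6 degrees. Teaspoon within 30 mm of where it stood (horizontal distance between peeler and utensil_pot below 0.028 m and z of peeler in the frame of utensil_pot below 0.1 m and angle between peeler's own x axis and vertical above 2.7 rad and angle between utensil_pot's own z axis and vertical below 0.1 rad and linear speed of peeler below 0.03 m/s and distance of teaspoon from where it was at the start of the episode below 0.03 m); the robot touches nothing.
It fails at once if the teaspoon is moved by more than 50 mm (distance of teaspoon from where it was at the start of the episode above 0.05 m).
It fails at once if the pot is tipped over (beyond 30 degrees) (angle between utensil_pot's own z axis and vertical above 0.52 rad).
It also fails if it takes over 40 s, if anything falls off the work surface, if the arm or the gripper's body presses on something with over 40 N, if the wrist force passes 120 N, or if a joint passes its speed limit or range.

### The arm

A 6-joint arm with a two-finger parallel gripper is mounted at the origin on a cart in front of the work surface, level with it; the furniture and walls round the work are solid. World frame = base frame: x ahead of the robot, y to its left, z up, the work surface at z = 0. Lengths are in m, angles in rad, forces in N, time in s.
With the tool pointing down it reaches from about 0.35 to 0.875 m from the base axis. Payload 4.2 kg.
Tool frame: the origin (TCP) lies on the front face of the gripper's body, between the roots of the fingers; the fingertips stand 70 mm ahead of it and the grasp point (between the pads) lies 51 mm ahead of it; z points along the fingers, y is the line along which they close (so a half turn about z gives the same grasp; the last joint's range is limited). The gripper opens to 87 mm and grips with 3 to 60 N. Pads are 19 mm wide; open, the fingers measure 117 mm over their backs; the gripper's body (75 mm by 190 mm) begins 51 mm behind the grasp point.
Start: joints at [-0.984, 0.385, 0.008, 0, -1.194, -0.259], TCP at [0.201, -0.592, 0.292] pointing down, gripper open.
Joint ranges: [-3.14, 3.14], [-1.21, 2.06], [-1.07, 1.41], [-3.16, 2.05], [-2.99, -0.16], [-3.1, 3.1]. Speed limits (rad/s): [2.79, 2.79, 3.14, 3.14, 3.14, 3.14].

### API

Orientations are given as a unit quaternion [w, x, y, z].
In Python, from station import observe, camera, finish_job gives the robot as it stands. The module is installed in compiled form; this text tells all that it offers.
- The arm moves only by the shell command python3 -m inch 'ROWS' [FORCE]. ROWS is JSON, a list of rows, each an object of numbers: "rx", "ry", "rz": the turn, a rotation vector about the tool's x, y, z in degrees; "dx", "dy", "dz": the shift along the tool's x, y, z in cm; "hand": the opening in per cent of the stroke, from 0 (shut) to 100 (fully open). In form: [{"rx": .., "ry": .., "rz": .., "dx": .., "dy": .., "dz": .., "hand": ..}, ...]. A call has 1 to 10 rows; each row shifts and turns the commanded pose from where the row before left it, along the tool's axes as they then stand; what a row does not reach is not made up. A row lasts 1/10 s, in which the tool goes at most 50 mm and 8.59 degrees, less where a joint would pass 70% of its speed; a pose out of reach is approached as far as the arm can. A call with a gripper value outside its range is refused whole. The fingers move at their own pace and stop on an object; FORCE is the grip in N (left out, the last holds). Time passes only in rows, so rows that do not move let the fingers close. It gives the time, the measured TCP pose, the force, the opening and the grip force at its end, in the units of the state.
- observe(): the state, without advancing time (a new reading comes with each control period).
- camera(name): name is "scene" or "top"; returns a dict with "color" (384x512x3 uint8, blue, green, red), "mtx" (3x3 intrinsics, pixels), "k1" (the pictures are not rectified: a ray, as slopes to the right and down, at radius r is drawn at 1 + k1 r^2 times it, then the intrinsics apply), "R" (3x3) and "t" (3): a world point X has camera coordinates R X + t. Camera axes: x right, y down, z forward; pixel columns grow to the right and rows downward; lengths in m; the calibration is good to about 2 mm. A picture is of the moment at which its call begins. There is no depth.
- finish_job(): hands the job in; it is judged then, once.
The state is a dict: "time": time; "qpos": joint angles; "qd": joint speeds; "joint_efforts": joint torques, N m; "tcp_pos": TCP position; "tcp_rot": TCP orientation; "force": force on the tool from outside, world axes, zero at the start; "ft_torque": the same for the moment, N m; "opening": finger opening in m; "finger_force": force on a finger pad.
Only numpy, scipy, OpenCV 4.12 (cv2) and the standard library are available. Lean on these libraries where they do the work, as an engineer would, in place of code of your own. Each camera call takes 0.05 s, during which the arm holds its last target. There are 200 camera calls.

## Working session

There is one attempt and no reset: what is moved stays moved. The work goes in short steps, Python scripts to look and compute and a shell command to move; the robot and the scene stay as the last step left them, time stands still between calls to the robot, and variables do not carry over. Pictures are saved under pics/ and viewed, at most 10 in all, crops included, and the job is handed in when it is done.

```bash
mkdir -p pics; cat > h.py <<'E'
import numpy as np,cv2
from station import observe,camera
from scipy.spatial.transform import Rotation as Ro
def ray(c,u,v):
    x=(np.array([u,v,1.])@np.linalg.inv(c["mtx"]).T)[:2]; d=x.copy()
    for _ in range(20): d=x/(1+c["k1"]*(d@d))
    R=np.array(c["R"]);return -R.T@np.array(c["t"]),R.T@np.array([d[0],d[1],1])
def plane(c,u,v,z):
    o,d=ray(c,u,v);return o+d*(z-o[2])/d[2]
def proj(c,X):
    p=np.array(c["R"])@np.array(X)+np.array(c["t"]);s=p[:2]/p[2];s=s*(1+c["k1"]*(s@s))
    return (np.array(c["mtx"])@[s[0],s[1],1])[:2]
def tri(c1,p1,c2,p2):
    o1,d1=ray(c1,*p1);o2,d2=ray(c2,*p2)
    s=np.linalg.lstsq(np.c_[d1,-d2],o2-o1,rcond=None)[0]
    a=o1+s[0]*d1;b=o2+s[1]*d2;return (a+b)/2,np.linalg.norm(a-b)
E
python3 - <<'E'
from h import *
import pickle
d={}
for n in("scene","top"):
    c=d[n]=camera(n);cv2.imwrite(f"pics/{n}0.png",c["color"]);print(n,c["mtx"],c["k1"],ray(c,256,192))
pickle.dump(d,open("c0.pkl","wb"));s=observe();print(s)
E
```

```text
scene [[419.2903551    0.         260.75955137]
 [  0.         419.2903551  191.29654523]
 [  0.           0.           1.        ]] 0.013311171803747659 (array([-0.23440201, -0.5832383 ,  0.63430033]), array([ 0.64985047,  0.55073578, -0.52394288]))
top [[441.24249887   0.         257.03824726]
 [  0.         441.24249887 188.96673007]
 [  0.           0.           1.        ]] -0.04227876890951883 (array([ 0.38677028, -0.02241295,  1.0916821 ]), array([ 0.05302412,  0.02068477, -0.99840542]))
{'time': 0.1, 'qpos': array([-9.84407642e-01,  3.85476265e-01,  6.76617175e-03, -4.16700002e-04,
       -1.19402320e+00, -2.58603174e-01]), 'qd': array([ 6.74770461e-05, -2.53307861e-03,  2.90468713e-03,  6.96936699e-04,
        8.69783371e-04,  1.18001921e-03]), 'joint_efforts': array([-1.32985156e-04, -3.91688740e+01,  1.87935001e+01,  4.23192725e+00,
        1.34791245e-02, -6.79099708e-05]), 'tcp_pos': array([ 0.20110616, -0.59133388,  0.29127507]), 'tcp_rot': array([-2.20481747e-04, -1.63084130e-01,  9.86611672e-01,  9.62729210e-04]), 'force': array([ 0.22671072,  0.03092214, -1.02119158]), 'ft_torque': array([ 0.01151199, -0.01305232, -0.00494684]), 'finger_force': 0.0, 'opening': 0.08694689421335738}
```

View pics/scene0.png

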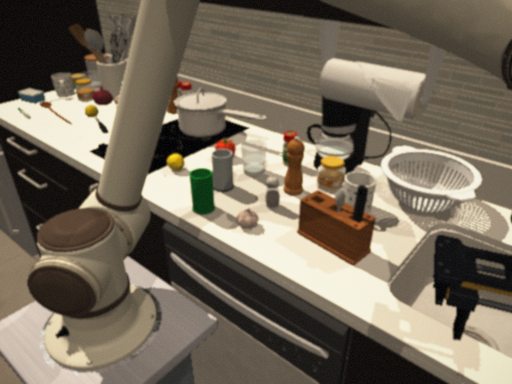

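View pics/top0.png

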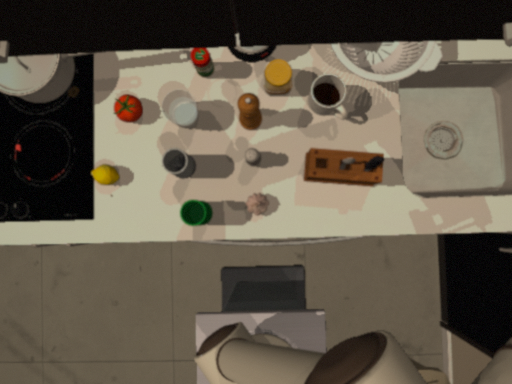

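Scene view: grey steel pot at (222,168), green look-alike at (203,190), block at (337,228), teaspoon around (340,200) and black peeler around (360,203). Top view: pot (178,162), green pot (196,212), block (344,167), peeler (373,163), teaspoon (348,161), empty well (321,162).

Peeler candidates: black upright at top(373,163), teaspoon at (348,161). Pot candidates: steel (178,162), green (196,212), glass (182,110), mug (327,92), pepper/salt (253,157). I choose the peeler at (373,163) and the steel pot at (178,162), and check both in one crop.

```bash
python3 - <<'E'
from h import *
import pickle
d=pickle.load(open("c0.pkl","rb"));t=d["top"]["color"];s=d["scene"]["color"]
r=lambda im,x,y,w,h:cv2.resize(im[y:y+h,x:x+w],(400,300),interpolation=cv2.INTER_CUBIC)
a=np.vstack([np.hstack([r(t,296,135,100,75),r(t,140,142,80,60)]),np.hstack([r(s,290,165,100,75),r(s,180,140,80,60)])])
cv2.imwrite("pics/crop.png",a)
E
```

```text
(no output)
```

View pics/crop.png

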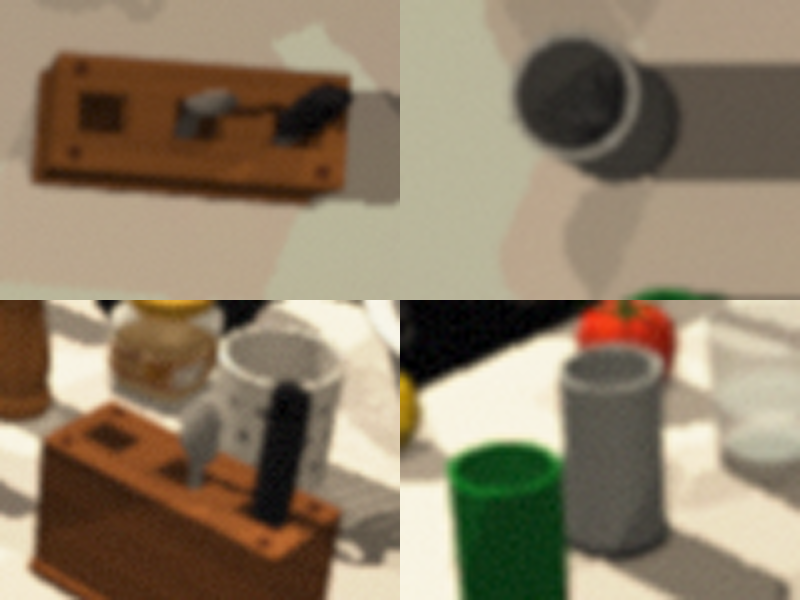

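The crop shows the black handle at the -y end well, the spoon in the middle, and an open grey pot whose rim centre is about (175.4,161.4) in the top view. Now I turn these into positions.

```bash
python3 - <<'E'
from h import *
import pickle
np.set_printoptions(precision=4,suppress=True)
d=pickle.load(open("c0.pkl","rb"));T,S=d["top"],d["scene"]
P=[plane(T,296+a/4,135+b/4,.1) for a,b in((62,52),(350,75),(347,190),(40,183))]
for p in P: print("corner",p)
print("edges",[np.linalg.norm(P[i]-P[i-3]) for i in range(4)],"ctr",np.mean(P,0))
for n,a,b in(("well+",103,112),("wellmid",195,118),("well-",298,124)):print(n,plane(T,296+a/4,135+b/4,.1))
# scene block corners
for a,b in((112,405),(45,440),(272,558),(338,520)):print("sc corner",plane(S,290+a/4,165+(b-300)/4,.1))
print("top of peeler",tri(T,(381.5,158.5),S,(362.3,187.5)))
print("top of peeler z.18",plane(T,381.5,158.5,.175),plane(S,362.3,187.5,.175))
print("base",tri(T,(367.8,168),S,(358.3,218.5)))
print("spoon",tri(T,(349.5,159.5),S,(341,192)))
print("pot rim",tri(T,(175.4,161.4),S,(222.6,154)),plane(T,175.4,161.4,.11),plane(S,222.6,154,.11))
for n,c,box,z in(("top",T,(366,150,26,24),0),("scene",S,(340,178,30,48),0)):
    x,y,w,h=box;g=c["color"][y:y+h,x:x+w].max(2);m=(g<50).astype(np.uint8)
    ys,xs=np.nonzero(m);print(n,m.sum(),cv2.fitLine(np.c_[xs+x,ys+y].astype(np.float32),2,0,.01,.01).ravel(),xs.min()+x,xs.max()+x,ys.min()+y,ys.max()+y)
E
```

```text
corner [ 0.5354 -0.1301  0.1   ]
corner [ 0.5176 -0.2921  0.1   ]
corner [ 0.4526 -0.2874  0.1   ]
corner [ 0.4615 -0.1151  0.1   ]
edges [np.float64(0.16301530025776528), np.float64(0.06515926240972446), np.float64(0.1726035662328732), np.float64(0.07537326672824142)] ctr [ 0.4918 -0.2062  0.1   ]
well+ [ 0.5006 -0.152   0.1   ]
wellmid [ 0.4957 -0.2036  0.1   ]
well- [ 0.4906 -0.2615  0.1   ]
sc corner [ 0.5287 -0.135   0.1   ]
sc corner [ 0.4698 -0.1265  0.1   ]
sc corner [ 0.4522 -0.2856  0.1   ]
sc corner [ 0.5068 -0.2964  0.1   ]
top of peeler (array([ 0.4961, -0.2643,  0.1763]), np.float64(0.005548649488842619))
top of peeler z.18 [ 0.4978 -0.2671  0.175 ] [ 0.4956 -0.2617  0.175 ]
base (array([ 0.4896, -0.2606,  0.0962]), np.float64(0.010428682610739502))
spoon (array([ 0.5028, -0.2083,  0.139 ]), np.float64(0.002582410498644706))
pot rim (array([0.5146, 0.1769, 0.1063]), np.float64(0.0032493377022926877)) [0.513  0.1773 0.11  ] [0.5104 0.1703 0.11  ]
top 162 [  0.8375  -0.5464 373.6482 163.1852] 366 383 157 170
scene 308 [  0.1792  -0.9838 359.7305 203.289 ] 352 366 186 220
```

```bash
python3 -m inch '[{"dx":-2,"dy":1.1},{"dx":-4,"dy":2.3},{"dx":-4,"dy":2.3},{"dx":-4,"dy":2.3},{"dx":-4,"dy":2.3},{"dx":-4,"dy":2.3},{"dx":-4,"dy":2.3},{"dx":-4,"dy":2.3},{"dx":-4,"dy":2.3},{"dx":-4.3,"dy":2.2}]'; python3 -m inch '[{"rz":-8.2},{"rz":-8.2},{"rz":-8.2},{"rz":-8.2},{"rz":-8.2},{"rz":-8.2},{"rz":-8.2},{"rz":-8.3,"hand":60},{"hand":60},{}]'
cat > rel.py <<'E'
import sys
from h import *
s=observe();R=Ro.from_quat(s["tcp_rot"],scalar_first=True).as_matrix();tg=np.array(list(map(float,sys.argv[1:4])))
print("q",s["qpos"].round(2),"tcp",s["tcp_pos"].round(4),"tool y",R[:,1].round(3),"tool z",R[:,2].round(3),"move cm",(R.T@(tg-s["tcp_pos"])*100).round(2))
E
python3 rel.py .4935 -.2625 .291
python3 - <<'E'
from h import *
for n in("top","scene"):cv2.imwrite(f"pics/{n}1.png",camera(n)["color"])
a=cv2.imread("pics/top1.png")[100:230,280:420];b=cv2.imread("pics/scene1.png")[110:260,270:430]
cv2.imwrite("pics/c1.png",np.hstack([cv2.resize(a,(400,370)),cv2.resize(b,(395,370))]))
E
```

```text
q [-0.98  0.39  0.01 -0.   -1.19 -0.26] tcp [ 0.2011 -0.5913  0.2913] tool y [-0.322  0.947  0.002] tool z [-0.001  0.002 -1.   ] move cm [-38.27  21.72   0.07]validation failed for argument at $[0]...
validation failed for argument at $[0]...
```

View pics/c1.png

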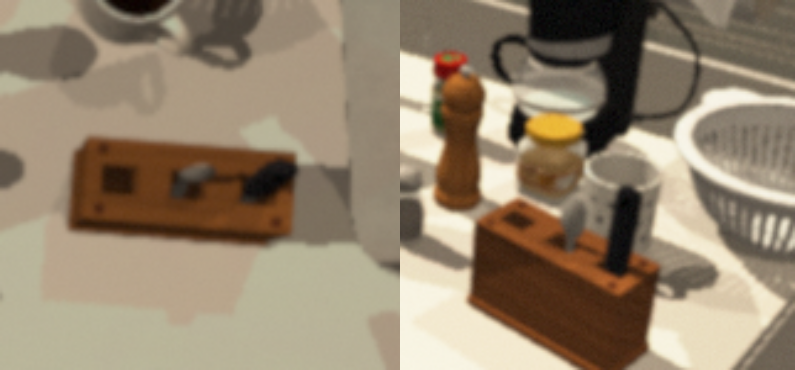

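The picture shows the block, spoon and peeler unchanged, because both move calls were refused. Rows probably need every key.

```bash
python3 -m inch '[{"rx":0,"ry":0,"rz":0,"dx":-2,"dy":1.1,"dz":0,"hand":100},{"rx":0,"ry":0,"rz":0,"dx":-4,"dy":2.3,"dz":0,"hand":100},{"rx":0,"ry":0,"rz":0,"dx":-4,"dy":2.3,"dz":0,"hand":100},{"rx":0,"ry":0,"rz":0,"dx":-4,"dy":2.3,"dz":0,"hand":100},{"rx":0,"ry":0,"rz":0,"dx":-4,"dy":2.3,"dz":0,"hand":100},{"rx":0,"ry":0,"rz":0,"dx":-4,"dy":2.3,"dz":0,"hand":100},{"rx":0,"ry":0,"rz":0,"dx":-4,"dy":2.3,"dz":0,"hand":100},{"rx":0,"ry":0,"rz":0,"dx":-4,"dy":2.3,"dz":0,"hand":100},{"rx":0,"ry":0,"rz":0,"dx":-4,"dy":2.3,"dz":0,"hand":100},{"rx":0,"ry":0,"rz":0,"dx":-4.3,"dy":2.2,"dz":0,"hand":100}]'; python3 -m inch '[{"rx":0,"ry":0,"rz":-8.2,"dx":0,"dy":0,"dz":0,"hand":100},{"rx":0,"ry":0,"rz":-8.2,"dx":0,"dy":0,"dz":0,"hand":100},{"rx":0,"ry":0,"rz":-8.2,"dx":0,"dy":0,"dz":0,"hand":100},{"rx":0,"ry":0,"rz":-8.2,"dx":0,"dy":0,"dz":0,"hand":100},{"rx":0,"ry":0,"rz":-8.2,"dx":0,"dy":0,"dz":0,"hand":100},{"rx":0,"ry":0,"rz":-8.2,"dx":0,"dy":0,"dz":0,"hand":70},{"rx":0,"ry":0,"rz":-8.2,"dx":0,"dy":0,"dz":0,"hand":70},{"rx":0,"ry":0,"rz":-8.2,"dx":0,"dy":0,"dz":0,"hand":70},{"rx":0,"ry":0,"rz":0,"dx":0,"dy":0,"dz":0,"hand":70}]'
python3 rel.py .4935 -.2625 .291
```

```text
time: 1.2
tcp_pos: [0.4947, -0.2612, 0.2924]
tcp_rot: [0.0, -0.163, 0.987, 0.0]
force: [0.8, -1.6, 0.0]
opening: 0.0872
finger_force: 0.0
time: 2.1
tcp_pos: [0.4939, -0.2629, 0.2921]
tcp_rot: [-0.0, -0.672, 0.741, 0.0]
force: [0.3, 0.8, 0.6]
opening: 0.0644
finger_force: 0.0
q [-0.2   0.27 -0.16 -0.   -1.14  0.1 ] tcp [ 0.4939 -0.2629  0.2921] tool y [-0.995  0.098  0.   ] tool z [-0.  0. -1.] move cm [-0.04  0.04  0.11]
```

```bash
python3 -m inch '[{"rx":0,"ry":0,"rz":0,"dx":0,"dy":0,"dz":2,"hand":70},{"rx":0,"ry":0,"rz":0,"dx":0,"dy":0,"dz":2,"hand":70},{"rx":0,"ry":0,"rz":0,"dx":0,"dy":0,"dz":2,"hand":70},{"rx":0,"ry":0,"rz":0,"dx":0,"dy":0,"dz":2,"hand":70},{"rx":0,"ry":0,"rz":0,"dx":0,"dy":0,"dz":1.2,"hand":70},{"rx":0,"ry":0,"rz":0,"dx":0,"dy":0,"dz":0.8,"hand":70},{"rx":0,"ry":0,"rz":0,"dx":0,"dy":0,"dz":0,"hand":70}]'
python3 rel.py .4935 -.2625 .191
python3 - <<'E'
from h import *
for n in("top","scene"):cv2.imwrite(f"pics/{n}2.png",camera(n)["color"])
a=cv2.imread("pics/top2.png")[100:230,280:420];b=cv2.imread("pics/scene2.png")[110:260,270:430]
cv2.imwrite("pics/c2.png",np.hstack([cv2.resize(a,(400,370)),cv2.resize(b,(395,370))]))
E
```

```text
time: 2.8
tcp_pos: [0.4937, -0.2629, 0.1914]
tcp_rot: [-0.001, -0.671, 0.741, 0.001]
force: [0.3, -0.5, 0.0]
opening: 0.061
finger_force: 0.0
q [-0.2   0.37 -0.29 -0.   -0.91  0.1 ] tcp [ 0.4937 -0.2629  0.1914] tool y [-0.995  0.099  0.002] tool z [-0.002  0.    -1.   ] move cm [-0.04  0.02  0.04]
```

View pics/c2.png

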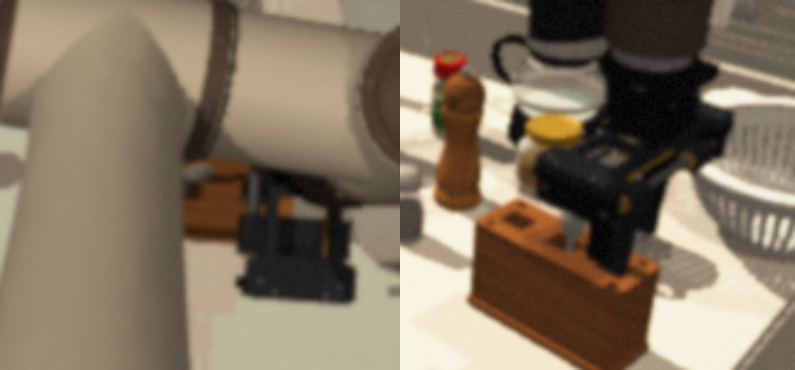

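Scene view: the fingers straddle the handle at about (610,235) in the crop, with the spoon clear. I close now.

```bash
python3 -m inch '[{"rx":0,"ry":0,"rz":0,"dx":0,"dy":0,"dz":0,"hand":25},{"rx":0,"ry":0,"rz":0,"dx":0,"dy":0,"dz":0,"hand":25},{"rx":0,"ry":0,"rz":0,"dx":0,"dy":0,"dz":0,"hand":15},{"rx":0,"ry":0,"rz":0,"dx":0,"dy":0,"dz":0,"hand":0},{"rx":0,"ry":0,"rz":0,"dx":0,"dy":0,"dz":0,"hand":0},{"rx":0,"ry":0,"rz":0,"dx":0,"dy":0,"dz":0,"hand":0},{"rx":0,"ry":0,"rz":0,"dx":0,"dy":0,"dz":0,"hand":0},{"rx":0,"ry":0,"rz":0,"dx":0,"dy":0,"dz":0,"hand":0}]' 30
```

```text
time: 3.7
tcp_pos: [0.494, -0.263, 0.1925]
tcp_rot: [-0.0, -0.672, 0.741, -0.0]
force: [-1.1, 0.2, 0.9]
opening: 0.0137
finger_force: 29.8
```

Gripped: the 13.7 mm opening matches the handle thickness. I lift 16 cm.

```bash
python3 -m inch '[{"rx":0,"ry":0,"rz":0,"dx":0,"dy":0,"dz":-0.5,"hand":0},{"rx":0,"ry":0,"rz":0,"dx":0,"dy":0,"dz":-1,"hand":0},{"rx":0,"ry":0,"rz":0,"dx":0,"dy":0,"dz":-1.5,"hand":0},{"rx":0,"ry":0,"rz":0,"dx":0,"dy":0,"dz":-2,"hand":0},{"rx":0,"ry":0,"rz":0,"dx":0,"dy":0,"dz":-2,"hand":0},{"rx":0,"ry":0,"rz":0,"dx":0,"dy":0,"dz":-2,"hand":0},{"rx":0,"ry":0,"rz":0,"dx":0,"dy":0,"dz":-2,"hand":0},{"rx":0,"ry":0,"rz":0,"dx":0,"dy":0,"dz":-2,"hand":0},{"rx":0,"ry":0,"rz":0,"dx":0,"dy":0,"dz":-2,"hand":0},{"rx":0,"ry":0,"rz":0,"dx":0,"dy":0,"dz":-1.5,"hand":0}]' 
python3 rel.py .513 .176 .356
python3 - <<'E'
from h import *
c=camera("scene");cv2.imwrite("pics/s3.png",c["color"])
cv2.imwrite("pics/c3.png",cv2.resize(c["color"][80:260,260:440],(580,580),interpolation=cv2.INTER_CUBIC))
E
```

```text
time: 4.7
tcp_pos: [0.494, -0.263, 0.3595]
tcp_rot: [0.001, -0.672, 0.741, -0.001]
force: [-0.3, -0.8, -1.4]
opening: 0.0136
finger_force: 29.7
q [-0.2   0.23 -0.04  0.   -1.29  0.1 ] tcp [ 0.494  -0.263   0.3595] tool y [-0.995  0.098 -0.002] tool z [ 0.002 -0.001 -1.   ] move cm [-43.87   2.41   0.33]
```

View pics/c3.png

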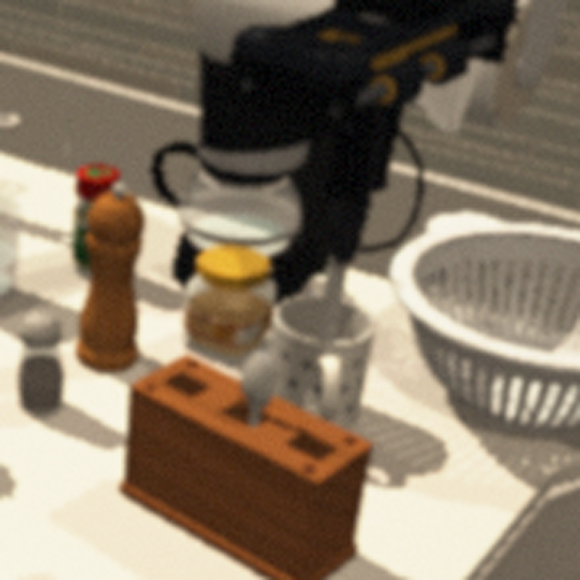

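The picture shows the peeler out of the block, with the steel blade visible below the fingers at about (338,275) in the crop, and the spoon still standing at (258,385). I carry the peeler across to the pot.

```bash
python3 -m inch '[{"rx":0,"ry":0,"rz":0,"dx":-1.5,"dy":0.1,"dz":0,"hand":0},{"rx":0,"ry":0,"rz":0,"dx":-3,"dy":0.1,"dz":0,"hand":0},{"rx":0,"ry":0,"rz":0,"dx":-4,"dy":0.2,"dz":0,"hand":0},{"rx":0,"ry":0,"rz":0,"dx":-4,"dy":0.2,"dz":0,"hand":0},{"rx":0,"ry":0,"rz":0,"dx":-4,"dy":0.2,"dz":0,"hand":0},{"rx":0,"ry":0,"rz":0,"dx":-4,"dy":0.2,"dz":0,"hand":0},{"rx":0,"ry":0,"rz":0,"dx":-4,"dy":0.2,"dz":0,"hand":0},{"rx":0,"ry":0,"rz":0,"dx":-4,"dy":0.2,"dz":0,"hand":0},{"rx":0,"ry":0,"rz":0,"dx":-4,"dy":0.2,"dz":0,"hand":0},{"rx":0,"ry":0,"rz":0,"dx":-4,"dy":0.2,"dz":0,"hand":0}]'; python3 -m inch '[{"rx":0,"ry":0,"rz":0,"dx":-3.4,"dy":0.2,"dz":0,"hand":0},{"rx":0,"ry":0,"rz":0,"dx":-2.5,"dy":0.2,"dz":0,"hand":0},{"rx":0,"ry":0,"rz":0,"dx":-1.5,"dy":0.2,"dz":0,"hand":0},{"rx":0,"ry":0,"rz":0,"dx":0,"dy":0,"dz":0,"hand":0},{"rx":0,"ry":0,"rz":0,"dx":0,"dy":0,"dz":0,"hand":0}]'
python3 rel.py .5125 .1755 .356
python3 - <<'E'
from h import *
c=camera("scene");t=camera("top");X=observe()["tcp_pos"]
for z in(.11,.18,.25,.29):print(z,((proj(c,[X[0],X[1],z])-[160,70])*4),proj(t,[X[0],X[1],z]))
cv2.imwrite("pics/c4.png",np.hstack([cv2.resize(c["color"][70:200,160:260],(400,520),interpolation=cv2.INTER_CUBIC),cv2.resize(t["color"][100:230,128:228],(400,520),interpolation=cv2.INTER_CUBIC)]))
E
```

```text
time: 5.75
tcp_pos: [0.5106, 0.1042, 0.3564]
tcp_rot: [-0.001, -0.672, 0.741, 0.0]
force: [0.9, -0.7, -0.3]
opening: 0.0141
finger_force: 29.7
time: 6.25
tcp_pos: [0.5126, 0.1761, 0.3568]
tcp_rot: [-0.001, -0.672, 0.741, 0.0]
force: [0.1, 0.2, -0.7]
opening: 0.014
finger_force: 29.8
q [ 0.63  0.2  -0.09 -0.   -1.28 -0.73] tcp [0.5126 0.1761 0.3568] tool y [-0.995  0.098  0.001] tool z [-0.001 -0.001 -1.   ] move cm [0.06 0.   0.08]
0.11 [247.62480699 332.66684679] [176.24342756 161.44288496]
0.18 [243.17203592 239.94039722] [169.47759211 157.37984276]
0.25 [238.40770983 141.00229336] [161.60954828 152.65416949]
0.29 [235.53201854  81.42126881] [156.51034275 149.59108447]
```

View pics/c4.png

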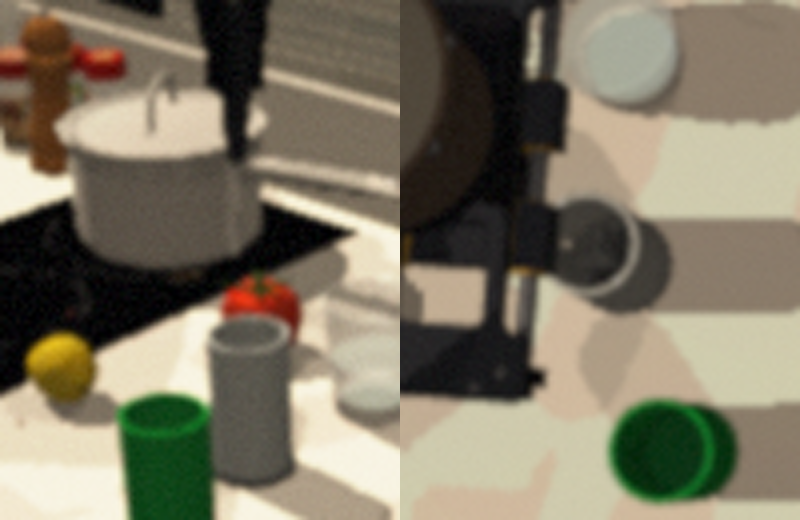

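Scene crop: the blade hangs straight down at (238,165-250), with the pot rim centre at (250,338). Top crop: the rim centre at (589,247) agrees with the tool axis within about 1-2 mm. I lower the peeler into the pot.

```bash
python3 -m inch '[{"rx":0,"ry":0,"rz":0,"dx":0,"dy":0,"dz":1,"hand":0},{"rx":0,"ry":0,"rz":0,"dx":0,"dy":0,"dz":2,"hand":0},{"rx":0,"ry":0,"rz":0,"dx":0,"dy":0,"dz":2,"hand":0},{"rx":0,"ry":0,"rz":0,"dx":0,"dy":0,"dz":2,"hand":0},{"rx":0,"ry":0,"rz":0,"dx":0,"dy":0,"dz":1,"hand":0},{"rx":0,"ry":0,"rz":0,"dx":0,"dy":0,"dz":1,"hand":0},{"rx":0,"ry":0,"rz":0,"dx":0,"dy":0,"dz":1,"hand":0},{"rx":0,"ry":0,"rz":0,"dx":0,"dy":0,"dz":1,"hand":0}]'; python3 -m inch '[{"rx":0,"ry":0,"rz":0,"dx":0,"dy":0,"dz":1,"hand":0},{"rx":0,"ry":0,"rz":0,"dx":0,"dy":0,"dz":1,"hand":0},{"rx":0,"ry":0,"rz":0,"dx":0,"dy":0,"dz":1,"hand":0},{"rx":0,"ry":0,"rz":0,"dx":0,"dy":0,"dz":1,"hand":0},{"rx":0,"ry":0,"rz":0,"dx":0,"dy":0,"dz":0.8,"hand":0},{"rx":0,"ry":0,"rz":0,"dx":0,"dy":0,"dz":0.5,"hand":0},{"rx":0,"ry":0,"rz":0,"dx":0,"dy":0,"dz":0,"hand":0},{"rx":0,"ry":0,"rz":0,"dx":0,"dy":0,"dz":0,"hand":0}]'
python3 - <<'E'
from h import *
c=camera("scene");cv2.imwrite("pics/c5.png",cv2.resize(c["color"][90:200,160:270],(500,500),interpolation=cv2.INTER_CUBIC))
E
```

```text
time: 7.15
tcp_pos: [0.5134, 0.1763, 0.247]
tcp_rot: [0.001, -0.672, 0.741, -0.0]
force: [-0.0, 0.1, -0.6]
opening: 0.0144
finger_force: 29.7
time: 7.95
tcp_pos: [0.5133, 0.1764, 0.1945]
tcp_rot: [0.0, -0.672, 0.741, -0.0]
force: [0.1, 0.4, -1.3]
opening: 0.0137
finger_force: 29.7
```

View pics/c5.png

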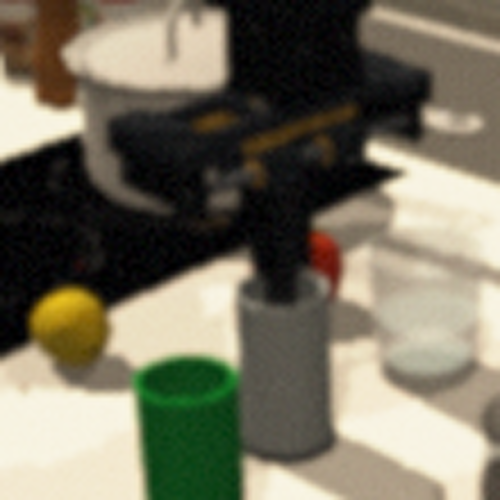

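The picture shows the handle inside the rim at about (280,285), the pot upright and no contact yet. I creep down the last few millimetres.

```bash
python3 -m inch '[{"rx":0,"ry":0,"rz":0,"dx":0,"dy":0,"dz":0.2,"hand":0},{"rx":0,"ry":0,"rz":0,"dx":0,"dy":0,"dz":0.2,"hand":0},{"rx":0,"ry":0,"rz":0,"dx":0,"dy":0,"dz":0,"hand":0}]'; python3 -m inch '[{"rx":0,"ry":0,"rz":0,"dx":0,"dy":0,"dz":0.1,"hand":0},{"rx":0,"ry":0,"rz":0,"dx":0,"dy":0,"dz":0,"hand":0}]'
```

```text
time: 8.3
tcp_pos: [0.5129, 0.1762, 0.1901]
tcp_rot: [-0.0, -0.672, 0.741, 0.0]
force: [0.7, 0.0, -0.9]
opening: 0.0142
finger_force: 29.7
time: 8.5
tcp_pos: [0.513, 0.1763, 0.1892]
tcp_rot: [-0.0, -0.672, 0.741, 0.0]
force: [-1.3, 0.2, -0.7]
opening: 0.0143
finger_force: 29.7
```

```bash
python3 -m inch '[{"rx":0,"ry":0,"rz":0,"dx":0,"dy":0,"dz":0,"hand":20},{"rx":0,"ry":0,"rz":0,"dx":0,"dy":0,"dz":0,"hand":28},{"rx":0,"ry":0,"rz":0,"dx":0,"dy":0,"dz":0,"hand":40},{"rx":0,"ry":0,"rz":0,"dx":0,"dy":0,"dz":0,"hand":60},{"rx":0,"ry":0,"rz":0,"dx":0,"dy":0,"dz":0,"hand":85},{"rx":0,"ry":0,"rz":0,"dx":0,"dy":0,"dz":0,"hand":85},{"rx":0,"ry":0,"rz":0,"dx":0,"dy":0,"dz":0,"hand":85},{"rx":0,"ry":0,"rz":0,"dx":0,"dy":0,"dz":0,"hand":85}]'; python3 -m inch '[{"rx":0,"ry":0,"rz":0,"dx":0,"dy":0,"dz":-1,"hand":85},{"rx":0,"ry":0,"rz":0,"dx":0,"dy":0,"dz":-2,"hand":85},{"rx":0,"ry":0,"rz":0,"dx":0,"dy":0,"dz":-2,"hand":85},{"rx":0,"ry":0,"rz":0,"dx":0,"dy":0,"dz":-2,"hand":85},{"rx":0,"ry":0,"rz":0,"dx":0,"dy":0,"dz":-2,"hand":85},{"rx":0,"ry":0,"rz":0,"dx":0,"dy":0,"dz":-2,"hand":85},{"rx":0,"ry":0,"rz":0,"dx":0,"dy":0,"dz":-2,"hand":85},{"rx":0,"ry":0,"rz":0,"dx":0,"dy":0,"dz":0,"hand":85},{"rx":0,"ry":0,"rz":0,"dx":0,"dy":0,"dz":0,"hand":85}]'
python3 - <<'E'
from h import *
c=camera("scene");t=camera("top");cv2.imwrite("pics/c6.png",np.hstack([cv2.resize(c["color"][110:270,160:390],(460,320)),cv2.resize(t["color"][100:230,128:228],(330,429))[:320]]))
E
```

```text
time: 9.3
tcp_pos: [0.5131, 0.1763, 0.1892]
tcp_rot: [0.0, -0.672, 0.741, -0.0]
force: [0.1, -0.1, -0.7]
opening: 0.0647
finger_force: 0.1
time: 10.2
tcp_pos: [0.5129, 0.1763, 0.3197]
tcp_rot: [0.001, -0.672, 0.741, 0.0]
force: [-0.2, -0.8, -0.9]
opening: 0.074
finger_force: 0.0
```

View pics/c6.png

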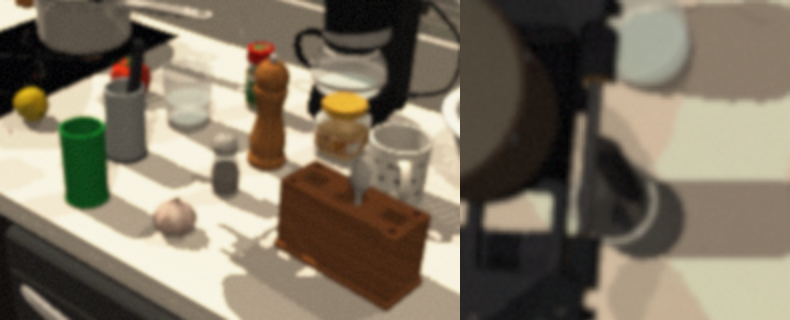

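The peeler stands in the pot leaning on the rim, with its top at scene crop (138,42) and top crop about (605,142). The pot is upright and the spoon is in place at (360,180). I check the height of the handle top before handing in.

```bash
python3 - <<'E'
from h import *
c=camera("scene");t=camera("top");print(tri(t,(172,143),c,(229.3,132)))
from station import finish_job
p,_=tri(t,(172,143),c,(229.3,132))
if p[2]<.19 and np.hypot(p[0]-.513,p[1]-.176)<.07: print(finish_job())
E
```

```text
(array([0.54517603, 0.17368137, 0.16389533]), np.float64(0.0017984023753170007))
the job is handed in; nothing more can be done
None
```

The peeler is standing blade down in the steel pot, leaning on the rim with its handle top measured at about 164 mm; the teaspoon and pot looked undisturbed in the last picture, and the job is handed in (no verdict was returned).

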